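# Present a stage insert for pick-up: keeper down, grip margin out over the lip

### The job

The microscope's stage insert, a black plate with a sample chamber seated in it, is parked on the transfer ledge behind a brass turn-button keeper. Swing the keeper down flat to either side with a fingertip, then push the insert along the guide rails until just its bare metal grip margin overhangs the lip and the black part is still on the ledge. Only push, never lift anything, do not touch the sample chamber and leave the things round the ledge where they stand.

Things in the scene. Friction and masses are not known exactly. Their poses are not given: they have to be found in the camera images.
- lip (a point): Middle of the top front edge (the lip) of the transfer ledge, a fixed grey anodised deck 180 mm long, 116 mm wide, its top 42 mm above the table. The point's axes are the ledge's: +x runs back along the ledge away from the lip, +y to the left, z up. Two bright aluminium guide rails 8 mm high stand on the deck along its sides, 88 mm apart inside, from 25 mm to 175 mm behind the lip; behind the insert the deck is open and flat. The ledge stands at a new place and yaw each time.
- plate: The stage insert, a flat plate 96 mm long (x), 84 mm wide (y), 5 mm thick, about 0.1 kg, lying loose on the deck between the rails with 2 mm play each side. Origin at the centre of its underside, axes parallel to the ledge's; its front edge is at x = -48 mm, its rear edge (the one to push, standing free) at x = +48 mm. The front 30 mm are bare bright aluminium (the grip margin), the rest is black.
- margin_line (a point): Point on the underside of the insert, in the middle of its width, where the bare grip margin ends and the black part begins: 30 mm behind the front edge, 66 mm ahead of the rear edge.
- chamber: Sample chamber, a steel plate 28 x 56 x 4 mm with a round collar, 13 mm high in all, seated loose in a shallow pocket of the black part (1 mm play each side, pocket floor 2.5 mm above the insert's underside). Origin at the centre of its underside, which lies 13 mm behind the insert's centre.
- pocket (a point): Centre of the pocket floor in the insert, where the chamber's origin lies when seated.
- keeper (a joint): Angle of the brass turn-button on the front face of the ledge. About 0: it stands upright, its end 22 mm above the deck, in front of the insert and bars its way. It turns about an axis parallel to the ledge's x: positive swings its upper end down to the right (ledge -y), negative to the left (+y); about +1.57 or -1.57 it lies level, below the deck. Stops at +-1.62 rad; a stiff pivot (0.05 N m) leaves it wherever it is put.
- keeper_pivot (a point): Pivot of the keeper in the front face of the ledge, 18 mm below the deck and 26 mm to the right of the middle. The brass arm is 16 mm wide, 6 mm thick, stands 3 to 9 mm in front of the face and reaches 40 mm from the pivot.
- keeper_stud (a point): Middle of the keeper's thumb stud: a brass peg 11 mm in diameter that sticks out forward (ledge -x) from the upper end of the keeper, 12 to 25 mm in front of the face, 30 mm from the pivot. Moves with the keeper.
- objective: Bystander: microscope objective with a blue ring, 35 mm in diameter, 58 mm high, standing on the table left of the ledge. Origin at the centre of its underside.
- filter_cube: Bystander: black filter cube with a green window, 41 x 38 x 43 mm, left of the ledge. Origin at the centre of its underside.
- oil_bottle: Bystander: small bottle with a black cap and red ring, 28 mm in diameter, 66 mm high, right of the ledge. Origin at the centre of its underside.
Things that resemble listed ones, but are neither listed nor needed, are in the scene too. There is more than one size of the plate; the job needs the larger.

How it is judged:
On the way, in this order (a step that is already met when the one before it is completed fails the run):
1. the keeper is turned down below the deck while the insert is still wholly behind the lip ((value of joint keeper above 1.3 rad or value of joint keeper below -1.3 rad) and x of margin_line in the frame of lip above 0.02 m), for 0.2 s.
2. the insert is pushed out until the end of its grip margin is at the lip (x of margin_line in the frame of lip between -0.007 and 0.007 m), for 0.2 s.
At the end, for the whole second after the job is handed in: The keeper lies level (more than 1.3 rad from upright, either side); the insert lies flat and square on the deck with the inner end of its grip margin within 7 mm of the lip (the front edge overhangs 23 to 37 mm), at rest; the chamber is still seated in its pocket (within 4 mm) (all of step 2 and z of margin_line in the frame of lip between -0.003 and 0.003 m and angle between plate's own z axis and vertical below 0.05 rad and angle between the x axis of plate and the x axis of lip, either way round below 0.08 rad and (value of joint keeper above 1.3 rad or value of joint keeper below -1.3 rad) and distance between chamber and pocket below 0.004 m and angle between chamber's own z axis and vertical below 0.08 rad and linear speed of plate below 0.01 m/s); the robot touches nothing.
It fails at once if the insert was lifted or tipped (z of margin_line in the frame of lip above 0.006 m or angle between plate's own z axis and vertical above 0.12 rad).
It fails at once if the sample chamber was touched (contact force between chamber and the fingers above 0.3 N or contact force between chamber and the arm above 0.3 N).
It fails at once if the sample chamber came out of its pocket (distance between chamber and pocket above 0.007 m or angle between chamber's own z axis and vertical above 0.15 rad).
It fails at once if a thing standing by was moved or lifted (distance of any of objective, filter_cube, oil_bottle from where it was at the start of the episode above 0.012 m).
It also fails if it takes over 45 s, if anything falls off the work surface, if the arm or the gripper's body presses on something with over 40 N, if the wrist force passes 120 N, or if a joint passes its speed limit or range.

### The arm

A 6-joint arm with a two-finger parallel gripper is mounted at the origin on a cart in front of the work surface, level with it; the furniture and walls round the work are solid. World frame = base frame: x ahead of the robot, y to its left, z up, the work surface at z = 0. Lengths are in m, angles in rad, forces in N, time in s.
With the tool pointing down it reaches from about 0.425 to 0.95 m from the base axis. Payload 3.5 kg.
Tool frame: the origin (TCP) lies at the very end of the fingers, on their centre line; the grasp point (between the pads) lies 19 mm behind it; z points along the fingers, y is the line along which they close (so a half turn about z gives the same grasp; the last joint's range is limited). The gripper opens to 85 mm and grips with 20 to 120 N. Pads are 22 mm wide; open, the fingers measure 114 mm over their backs; the gripper's body (76 mm by 85 mm) begins 54 mm behind the grasp point. The pads swing forward as they close: fully open they stand 13 mm farther back than shut.
Start: joints at [-1.273, 0.286, 1.577, -0, 1.279, -0.15], TCP at [0.292, -0.608, 0.231] pointing down, gripper open.
Joint ranges: [-2.77, 2.77], [-0.9, 2.22], [0.21, 2.48], [-1.53, 4.67], [0.24, 2.81], [-2.84, 2.84]. Speed limits (rad/s): [2.79, 2.79, 3.14, 3.14, 3.14, 3.14].

### API

Orientations are given as a unit quaternion [x, y, z, w].
In Python, from plant import ctrl gives the robot as it stands.
- The arm moves only by the tool carry_out, never from a script. Its argument "deltas" is one flat list of numbers, 6 for each row, row after row: the shift along the tool's x, y, z in m, then the turn, a rotation vector about the tool's x, y, z in rad. A call has 1 to 5 rows; each row is the pose to reach, as a shift and turn from the pose commanded when the call began, along the tool's axes at that moment; what a row does not reach only later rows make up. A row lasts 1/8 s, in which the tool goes at most 62.5 mm and 10.7 degrees, less where a joint would pass 70% of its speed; a pose out of reach is approached as far as the arm can. A call with a gripper value outside its range is refused whole. "grip" is the opening in per cent of the stroke, from 0 (shut) to 100 (fully open), set as the call begins (left out, the last holds). The fingers move at their own pace and stop on an object; "grip_force" is the grip in N (left out, the last holds). Time passes only in rows, so rows that repeat a pose let the fingers close. It gives the time, the measured TCP pose, the force, the opening and the grip force at its end, in the units of the state.
- ctrl.get_state(): the state, without advancing time (a new reading comes with each control period).
- ctrl.read_camera(name): name is "scene" or "top" or "wrist"; returns (picture, depth): 400x640x3 uint8, red, green, blue; 400x640 float32, m along the optical axis (not along the pixel's ray), 0 where there is no reading.
- ctrl.camera_model(name): a dict with "intrinsics" (3x3 intrinsics, pixels), "k1" (the pictures are not rectified: a ray, as slopes to the right and down, at radius r is drawn at 1 + k1 r^2 times it, then the intrinsics apply), "extrinsics" (4x4, takes a point from world to camera coordinates); the wrist camera has in their place "hand_eye" (4x4, takes a point from camera to tool coordinates, whose origin is the TCP and whose axes are the flange's). Camera axes: x right, y down, z forward; pixel columns grow to the right and rows downward; lengths in m; the calibration is good to about 2 mm. A picture is of the moment at which its call begins: read the wrist's pose just before it. camera_model takes no time and is no camera call.
- ctrl.sign_off(): hands the job in; it is judged then, once.
Trained networks look in the newest picture that a camera, given by its name, has taken for a name from the list of things; names that differ only in an ending like _2 or _b are one class to them, and where a whole thing is asked for, a point or a joint stands for the part that bears it (a point fixed in the world has none). Each returns a list of dicts, best first, with "score" (0 to 1); they miss things now and then, are a little off and sometimes report something else, mostly with a low value. They report only what shows in the picture. A call takes as long as a camera call. They do not tell look-alikes from the thing itself.
- ctrl.find_in(camera, query): "uv" ([column, row] in pixels, amid what is visible of it).
The state is a dict: "time": time; "qpos": joint angles; "dq": joint speeds; "joint_efforts": joint torques, N m; "eef_pos": TCP position; "tcp_rot": TCP orientation; "contact_force": force on the tool from outside, world axes, zero at the start; "wrist_torque": the same for the moment, N m; "opening": opening from 0.0 (shut) to 1.0 (fully open); "finger_force": force on a finger pad.
Only numpy, scipy, OpenCV 4.12 (cv2) and the standard library are available. Lean on these libraries where they do the work, as an engineer would, in place of code of your own. Each camera call takes 0.05 s, during which the arm holds its last target. There are 200 camera calls.

## Working session

There is one attempt and no reset: what is moved stays moved. The work goes in short steps, Python scripts to look and compute and a tool call to move; the robot and the scene stay as the last step left them, time stands still between calls to the robot, and variables do not carry over. Pictures are saved under pics/ and viewed, at most 10 in all, crops included, and the job is handed in when it is done.

Besides the shell and the picture viewer there is one more tool, called in YAML: its name, and indented under it one key for each argument. carry_out: Moves the arm, as the interface text tells. Its arguments: {"type":"object","properties":{"deltas":{"type":"array"},"grip":{"type":"number"},"grip_force":{"type":"number"}},"required":["deltas"]}

```bash
mkdir -p pics
cat > h.py <<'E'
import numpy as np, cv2
from scipy.spatial.transform import Rotation as R
from plant import ctrl
def T_wc(name, st=None):
    m=ctrl.camera_model(name)
    if name=="wrist":
        T=np.eye(4);T[:3,:3]=R.from_quat(st["tcp_rot"]).as_matrix();T[:3,3]=st["eef_pos"]
        return m,T@np.array(m["hand_eye"])
    return m,np.linalg.inv(np.array(m["extrinsics"]))
def ray(m,uv):
    K=np.array(m["intrinsics"]);p=np.array([(uv[0]-K[0,2])/K[0,0],(uv[1]-K[1,2])/K[1,1]])
    s=p.copy()
    for _ in range(20): s=p/(1+m["k1"]*(s@s))
    return np.array([s[0],s[1],1.])
def atz(m,T,uv,z):
    d=T[:3,:3]@ray(m,uv); return T[:3,3]+d*(z-T[2,3])/d[2]
def atd(m,T,uv,dep):
    return T[:3,:3]@(ray(m,uv)*dep)+T[:3,3]
def proj(m,T,P):
    c=np.linalg.inv(T)@np.r_[P,1];s=c[:2]/c[2];s=s*(1+m["k1"]*(s@s));K=np.array(m["intrinsics"])
    return np.array([K[0,0]*s[0]+K[0,2],K[1,1]*s[1]+K[1,2]])
E
python3 - <<'E'
from h import *
for c in("scene","top"):
    p,d=ctrl.read_camera(c);np.savez(c+".npz",p=p,d=d)
    cv2.imwrite(f"pics/{c}0.png",p[...,::-1])
    m,T=T_wc(c);print(c,T[:3,3].round(3),np.array(m["intrinsics"]).round(0).tolist(),m["k1"])
    for q in("plate","chamber","keeper","keeper_stud","objective","filter_cube","oil_bottle"):
        for r in ctrl.find_in(c,q)[:3]:
            u,v=map(int,r["uv"]);dd=d[min(v,399),min(u,639)]
            print(q,round(r["score"],2),u,v,atd(m,T,(u,v),dd).round(3) if dd>0 else None)
E
```

```text
scene [0.22  0.599 0.882] [[516.0, 0.0, 323.0], [0.0, 516.0, 200.0], [0.0, 0.0, 1.0]] -0.09967745311799263
plate 0.84 305 197 [ 0.584 -0.044  0.048]
plate 0.56 335 148 [ 0.607 -0.25   0.007]
chamber 0.66 298 190 [ 0.605 -0.053  0.051]
chamber 0.63 307 196 [ 0.581 -0.048  0.049]
keeper_stud 0.59 349 214 [ 0.476 -0.033  0.058]
objective 0.75 246 211 [0.676 0.048 0.054]
objective 0.73 317 210 [ 0.547 -0.027  0.041]
objective 0.62 306 193 [ 0.588 -0.056  0.047]
filter_cube 0.56 269 236 [0.605 0.077 0.042]
filter_cube 0.36 349 217 [ 0.477 -0.038  0.041]
oil_bottle 0.56 337 173 [ 0.552 -0.142  0.044]
top [ 0.42  -0.067  0.903] [[396.0, 0.0, 319.0], [0.0, 396.0, 202.0], [0.0, 0.0, 1.0]] -0.032038306636538644
plate 0.68 411 176 [ 0.604 -0.251  0.007]
plate 0.62 320 178 [ 0.587 -0.043  0.046]
plate 0.62 368 195 [ 0.551 -0.148  0.052]
chamber 0.67 326 170 [ 0.605 -0.056  0.047]
keeper 0.57 318 231 [ 0.47  -0.042  0.054]
keeper_stud 0.51 314 228 [ 0.476 -0.033  0.056]
objective 0.53 287 140 [0.672 0.033 0.049]
filter_cube 0.81 272 171 [0.603 0.065 0.039]
filter_cube 0.23 322 182 [ 0.578 -0.048  0.047]
oil_bottle 0.45 368 191 [ 0.561 -0.149  0.044]
```

Run:
```python
import cv2
a=cv2.imread("pics/top0.png")[110:250,240:440]; cv2.imwrite("pics/top0c.png",cv2.resize(a,None,fx=4,fy=4,interpolation=cv2.INTER_CUBIC))
a=cv2.imread("pics/scene0.png")[120:270,220:420]; cv2.imwrite("pics/scene0c.png",cv2.resize(a,None,fx=4,fy=4,interpolation=cv2.INTER_CUBIC))
```

```text
(no output)
```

View pics/top0c.png

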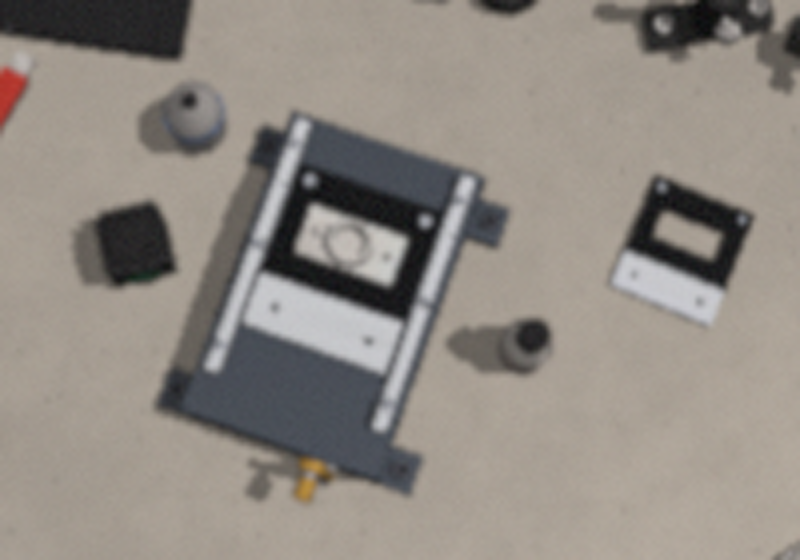

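View pics/scene0c.png

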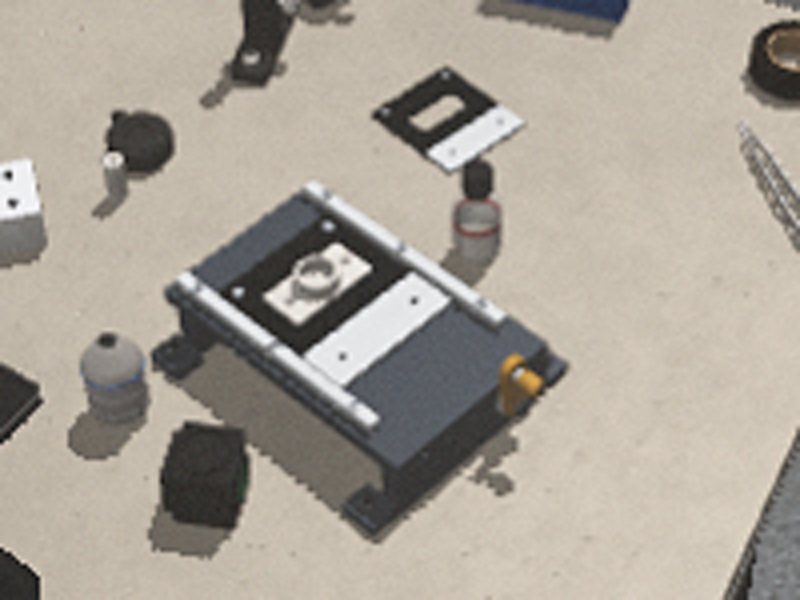

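The ledge carries the larger plate, with the chamber, at top (320,178). The plate at (411,176) is empty, smaller and lying on the table, so it's the look-alike. The keeper is upright with its stud near (317,229), and the bystanders stand clear of the ledge. Next I fit the ledge from depth.

Run:
```python
from h import *
from scipy import ndimage as nd
for c in("top","scene"):
    z=np.load(c+".npz");p,d=z["p"],z["d"];m,T=T_wc(c)
    V,U=np.mgrid[0:400,0:640];
    K=np.array(m["intrinsics"])
    pts=np.stack([U.ravel(),V.ravel()],1).astype(np.float64)
    q=np.stack([(pts[:,0]-K[0,2])/K[0,0],(pts[:,1]-K[1,2])/K[1,1]],1);s=q.copy()
    for _ in range(20): s=q/(1+m["k1"]*(s**2).sum(1,keepdims=True))
    P=(np.c_[s,np.ones(len(s))]*d.ravel()[:,None])@T[:3,:3].T+T[:3,3]
    P=P.reshape(400,640,3)
    M=(P[...,2]>.034)&(P[...,2]<.056)&(d>0)
    L,n=nd.label(M); l=L[178,320] if c=="top" else L[197,305]
    X=P[L==l]; print(c,len(X),np.median(X[:,2]))
    r=cv2.minAreaRect(X[:,:2].astype(np.float32));print(r,cv2.boxPoints(r).round(4).tolist())
    # robust: deck colour excluded; print brights/blacks on ledge
    yaw=None
    g=p.astype(int).sum(2)
    mu=(L==l)
    B=P[mu&(g>520)]; np.savez(c+"_P.npz",P=P,mask=mu)
# ledge corners by hand (top crop) at deck height
m,T=T_wc("top")
for n,u in dict(FL=(180,405),FR=(392,470),BL=(293,112),BR=(483,175),plateFL=(242,322),plateFR=(383,373),mlL=(262,272),mlR=(404,319),plBL=(308,170),plBR=(440,212)).items():
    print(n,atz(m,T,(240+u[0]/4,110+u[1]/4),.042 if n[0]in"FB" else .047).round(4))
print(ctrl.get_state()["eef_pos"],ctrl.get_state()["tcp_rot"],R.from_quat(ctrl.get_state()["tcp_rot"]).as_matrix().round(3).tolist())
```

```text
top 4160 0.04463489067138621
((0.5791306495666504, -0.049234747886657715), (0.1162480041384697, 0.18069905042648315), 71.51390838623047) [[0.4749999940395355, -0.07569999992847443], [0.646399974822998, -0.13300000131130219], [0.6832000017166138, -0.02280000038444996], [0.511900007724762, 0.03449999913573265]]
scene 3458 0.045361662724310636
((0.5707007646560669, -0.043832406401634216), (0.118826724588871, 0.2015891969203949), 72.67442321777344) [[0.45680001378059387, -0.07050000131130219], [0.6492000222206116, -0.1306000053882599], [0.6845999956130981, -0.017100000753998756], [0.49219998717308044, 0.042899999767541885]]
FL [0.5125 0.0322 0.042 ]
FR [ 0.4795 -0.0846  0.042 ]
BL [ 0.6793 -0.0255  0.042 ]
BR [ 0.6449 -0.1323  0.042 ]
plateFL [ 0.5585 -0.0008  0.047 ]
plateFR [ 0.5319 -0.0786  0.047 ]
mlL [ 0.5866 -0.011   0.047 ]
mlR [ 0.562  -0.0896  0.047 ]
plBL [ 0.6447 -0.0349  0.047 ]
plBR [ 0.6222 -0.1084  0.047 ]
[ 0.29225714 -0.60843367  0.23135918] [9.75047029e-01 2.21998403e-01 1.38485430e-05 1.86560060e-05] [[0.901, 0.433, 0.0], [0.433, -0.901, -0.0], [0.0, 0.0, -1.0]]
```

carry_out:
  deltas: [0.04, -0.044, 0, 0, 0, 0.154, 0.08, -0.088, 0, 0, 0, 0.308, 0.12, -0.132, 0, 0, 0, 0.462, 0.16, -0.176, 0, 0, 0, 0.616, 0.2, -0.22, 0, 0, 0, 0.771]
  grip: 0

```text
time: 1.42
eef_pos: [0.3776, -0.3217, 0.2316]
tcp_rot: [0.987, -0.164, 0.0, 0.0]
contact_force: [0.5, 0.4, 0.2]
opening: 0.002
finger_force: 0.0
```

```bash
cat >> h.py <<'E'
A=np.deg2rad(-18.49); LIP=np.array([.4935,-.0206,.042]); E3=np.array([[np.cos(A),np.sin(A),0],[-np.sin(A),np.cos(A),0],[0,0,1]])
def L(P): return E3@(np.asarray(P)-LIP)   # world -> lip frame
def where():
    s=ctrl.get_state();M=R.from_quat(s["tcp_rot"]).as_matrix()
    print("t",round(s["time"],2),"lip",L(s["eef_pos"]).round(4),"yaw err",round(np.degrees(np.arctan2(M[1,0],M[0,0])-A),2),"tilt",np.degrees(M[:2,2]).round(2),"F",np.round(E3@s["contact_force"],1)); return s
E
python3 -c "
from h import *
where()"
```

```text
t 1.43 lip [-0.0144 -0.3224  0.1896] yaw err -0.35 tilt [ 0.04 -0.03] F [0.4 0.5 0.2]
```

carry_out:
  deltas: [0, -0.06, 0, 0, 0, 0, -0.002, -0.12, 0, 0, 0, 0, -0.004, -0.18, 0, 0, 0, 0, -0.006, -0.24, 0.02, 0, 0, 0, -0.006, -0.3, 0.03, 0, 0, 0]

```text
time: 2.05
eef_pos: [0.4669, -0.0352, 0.201]
tcp_rot: [0.987, -0.161, 0.0, 0.0]
contact_force: [1.4, -0.6, 1.1]
opening: -0.002
finger_force: 0.0
```

carry_out:
  deltas: [0, -0.028, 0.03, 0, 0, -0.006, 0, -0.028, 0.03, 0, 0, -0.006]

```text
time: 2.3
eef_pos: [0.4743, -0.0086, 0.169]
tcp_rot: [0.988, -0.156, -0.003, -0.0]
contact_force: [-0.5, 0.9, -0.0]
opening: 0.002
finger_force: 0.0
```

Run:
```python
from h import *
s=where()
p,d=ctrl.read_camera("wrist");np.savez("w1.npz",p=p,d=d);cv2.imwrite("pics/w1.png",p[...,::-1])
m,T=T_wc("wrist",s)
for n,P in dict(lip=(0,0,0),FL=(0,.058,0),FR=(0,-.058,0),stud=(-.025,-.026,.012),tcp=None).items() if 0 else dict(lip=(0,0,0),FL=(0,.058,0),FR=(0,-.058,0),stud=(-.025,-.026,.012)).items():
    print(n,proj(m,T,E3.T@np.array(P)+LIP).round(0))
for q in("keeper","keeper_stud"):
    for r in ctrl.find_in("wrist",q)[:2]: 
        u,v=map(int,r["uv"]);print(q,r["score"],u,v,L(atd(m,T,(u,v),d[v,u])).round(4))
```

```text
t 2.3 lip [-0.0221  0.0053  0.127 ] yaw err 0.54 tilt [-0.29  0.07] F [-0.8  0.7 -0. ]
lip [334. 163.]
FL [260. 162.]
FR [409. 164.]
stud [368. 198.]
keeper 0.64 359 177 [-0.0069 -0.0177  0.02  ]
keeper_stud 0.64 358 177 [-0.0069 -0.017   0.0202]
keeper_stud 0.35 181 56 [ 0.0787  0.114  -0.0014]
```

View pics/w1.png

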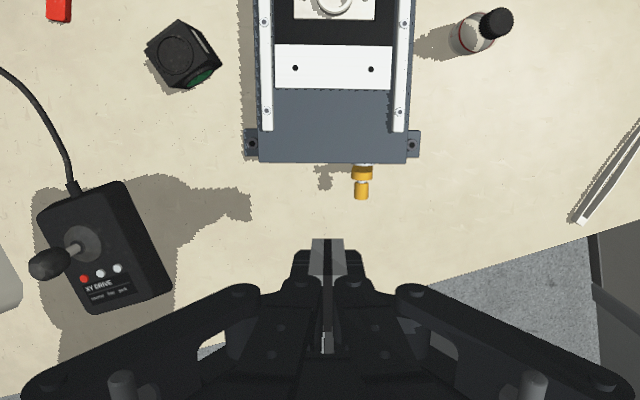

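The lip projects onto its edge at row 162, columns 258–408, so the ledge fit holds. The keeper stands at about (362,185) with its stud tip at row 199. I descend to the left of the stud and swing it down to the right.

carry_out:
  deltas: [0, -0.005, 0.05, 0, 0, 0, 0, -0.005, 0.1, 0, 0, 0, 0, -0.005, 0.119, 0, 0, 0, 0, -0.005, 0.119, 0, 0, 0]

```text
time: 2.95
eef_pos: [0.4768, -0.007, 0.0519]
tcp_rot: [0.987, -0.159, -0.001, 0.0]
contact_force: [-0.6, 0.3, -0.5]
opening: -0.002
finger_force: 0.0
```

```bash
python3 -c "
from h import *
where()"
```

```text
t 2.95 lip [-0.0201  0.0076  0.0099] yaw err 0.19 tilt [-0.1   0.01] F [-0.7  0.1 -0.5]
```

carry_out:
  deltas: [-0.003, 0.014, 0.001, 0, 0, 0, -0.003, 0.034, 0.002, 0, 0, 0, -0.003, 0.05, 0.01, 0, 0, 0, -0.003, 0.056, 0.018, 0, 0, 0, -0.003, 0.058, 0.021, 0, 0, 0]

```text
time: 3.58
eef_pos: [0.4569, -0.061, 0.0314]
tcp_rot: [0.987, -0.158, 0.001, 0.0]
contact_force: [0.5, 0.5, 1.6]
opening: 0.0
finger_force: 0.8
```

```bash
python3 -c "
from h import *
where()"
```

```text
t 3.58 lip [-0.0219 -0.0499 -0.0106] yaw err 0.27 tilt [ 0.08 -0.06] F [0.3 0.6 1.6]
```

carry_out:
  deltas: [0, 0, -0.05, 0, 0, 0, 0, 0, -0.1, 0, 0, 0, -0.015, -0.04, -0.13, 0, 0, 0, -0.015, -0.04, -0.13, 0, 0, 0]

```text
time: 4.08
eef_pos: [0.456, -0.0163, 0.1639]
tcp_rot: [0.988, -0.156, 0.003, 0.0]
contact_force: [-0.3, 0.7, -0.5]
opening: -0.002
finger_force: 0.0
```

Run:
```python
from h import *
s=where()
p,d=ctrl.read_camera("wrist");np.savez("w2.npz",p=p,d=d);cv2.imwrite("pics/w2.png",p[...,::-1])
m,T=T_wc("wrist",s)
for n,P in dict(FL=(0,.058,0),FR=(0,-.058,0),pl_front=(.055,0,.005)).items():
    print(n,proj(m,T,E3.T@np.array(P)+LIP).round(0))
for r in ctrl.find_in("wrist","keeper_stud")[:2]:
    u,v=map(int,r["uv"]);print(r["score"],u,v,L(atd(m,T,(u,v),d[v,u])).round(4))
```

```text
t 4.08 lip [-0.037  -0.0078  0.1219] yaw err 0.52 tilt [ 0.29 -0.1 ] F [-0.5  0.6 -0.5]
FL [241. 145.]
FR [394. 147.]
pl_front [317.  69.]
0.91 378 154 [-0.0067 -0.0473 -0.008 ]
```

View pics/w2.png

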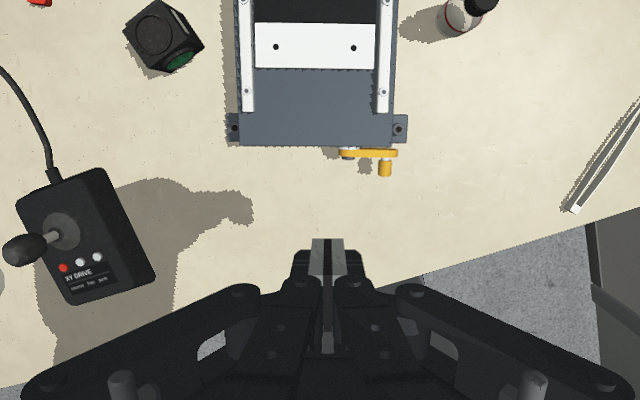

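The keeper lies level along the lip, with its stud at (385,168), and nothing else moved. The plate's front edge is at row 68, about 55 mm behind the lip. Now I go behind the plate.

carry_out:
  deltas: [0.05, -0.003, 0, 0, 0, 0, 0.1, -0.006, 0, 0, 0, 0, 0.15, -0.008, 0, 0, 0, 0, 0.2, -0.008, 0.01, 0, 0, 0, 0.21, -0.008, 0.03, 0, 0, 0]

```text
time: 4.8
eef_pos: [0.6585, -0.0777, 0.1289]
tcp_rot: [0.987, -0.159, -0.0, 0.0]
contact_force: [0.5, -0.1, 0.5]
opening: 0.0
finger_force: 0.0
```

carry_out:
  deltas: [0, 0, 0.03, 0, 0, 0, 0, 0, 0.03, 0, 0, 0]

```text
time: 5.05
eef_pos: [0.653, -0.0754, 0.0951]
tcp_rot: [0.987, -0.158, -0.006, -0.0]
contact_force: [0.6, 0.3, -0.9]
opening: -0.002
finger_force: 0.0
```

Run:
```python
from h import *
s=where()
p,d=ctrl.read_camera("top");cv2.imwrite("pics/t2.png",cv2.resize(p[110:250,240:440,::-1],None,fx=4,fy=4,interpolation=cv2.INTER_CUBIC))
```

```text
t 5.05 lip [ 0.1687 -0.0014  0.0531] yaw err 0.26 tilt [-0.63  0.15] F [ 0.5  0.5 -0.9]
```

View pics/t2.png

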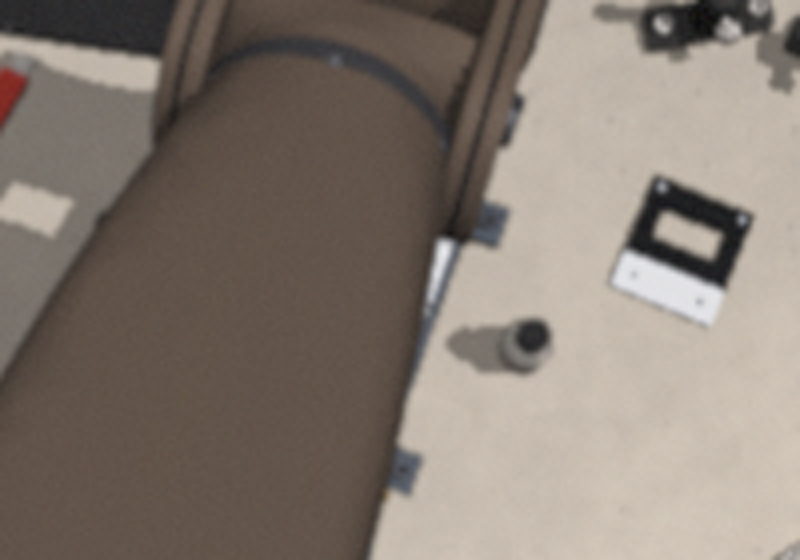

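The top view is blocked by the arm, so I rely on the measured positions: plate rear at about x = 151 mm, with the finger staying behind it. Descend behind the plate.

carry_out:
  deltas: [0.004, 0, 0.025, 0, 0, 0, 0.004, 0, 0.04, 0, 0, 0, 0.004, 0, 0.046, 0, 0, 0, 0.004, 0, 0.046, 0, 0, 0, 0.004, 0, 0.046, 0, 0, 0]

```text
time: 5.72
eef_pos: [0.661, -0.0766, 0.0564]
tcp_rot: [0.987, -0.158, 0.001, 0.0]
contact_force: [-0.1, -0.9, 0.1]
opening: -0.001
finger_force: 0.0
```

Run:
```python
from h import *
s=where()
p,d=ctrl.read_camera("scene");cv2.imwrite("pics/s2.png",cv2.resize(p[120:270,220:420,::-1],None,fx=4,fy=4,interpolation=cv2.INTER_CUBIC))
```

```text
t 5.72 lip [0.1767 0.     0.0144] yaw err 0.32 tilt [ 0.09 -0.03] F [ 0.2 -0.9  0.1]
```

View pics/s2.png

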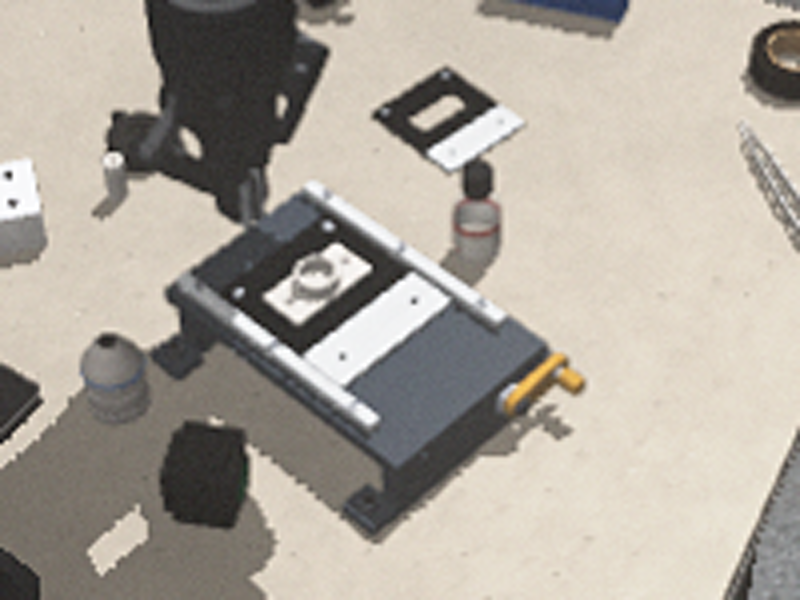

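The finger is behind the plate at about (250,210) in the crop, the plate and chamber are untouched, and the keeper is level. Lower the rest of the way and push.

carry_out:
  deltas: [0, 0, 0.008, 0, 0, 0, -0.003, 0, 0.012, 0, 0, 0, -0.006, 0, 0.012, 0, 0, 0, -0.01, 0, 0.012, 0, 0, 0, -0.014, 0, 0.012, 0, 0, 0]

```text
time: 6.4
eef_pos: [0.6469, -0.072, 0.0434]
tcp_rot: [0.987, -0.158, 0.0, 0.0]
contact_force: [1.7, 0.7, 0.1]
opening: 0.002
finger_force: 0.3
```

```bash
python3 -c "
from h import *
where()"
```

```text
t 6.4 lip [ 1.618e-01 -1.000e-04  1.400e-03] yaw err 0.32 tilt [ 0.01 -0.  ] F [1.4 1.2 0.1]
```

carry_out:
  deltas: [-0.006, 0, 0, 0, 0, 0, -0.012, 0, 0, 0, 0, 0, -0.018, 0, 0, 0, 0, 0, -0.024, 0, 0, 0, 0, 0, -0.03, 0, 0, 0, 0, 0]

```text
time: 7.02
eef_pos: [0.6184, -0.0627, 0.0435]
tcp_rot: [0.987, -0.158, 0.0, 0.0]
contact_force: [2.6, -0.3, 0.3]
opening: 0.001
finger_force: 0.7
```

carry_out:
  deltas: [-0.006, 0, 0, 0, 0, 0, -0.012, 0, 0, 0, 0, 0, -0.018, 0, 0, 0, 0, 0, -0.024, 0, 0, 0, 0, 0, -0.03, 0, 0, 0, 0, 0]

```text
time: 7.65
eef_pos: [0.5899, -0.0533, 0.0435]
tcp_rot: [0.987, -0.158, 0.0, 0.0]
contact_force: [0.6, 0.4, 0.5]
opening: -0.001
finger_force: 0.8
```

Run:
```python
from h import *
s=where()
p,d=ctrl.read_camera("scene");cv2.imwrite("pics/s3.png",cv2.resize(p[150:260,270:390,::-1],None,fx=5,fy=5,interpolation=cv2.INTER_CUBIC))
m,T=T_wc("scene")
f=lambda P:((proj(m,T,E3.T@np.array(P)+LIP)-[270,150])*5).round(0)
for x in(.01,.02,.03): print(x,f((x,.042,.005)),f((x,-.042,.005)))
print("lip",f((0,.058,0)),f((0,-.058,0)))
```

```text
t 7.65 lip [ 0.1018 -0.0004  0.0015] yaw err 0.32 tilt [ 0.02 -0.01] F [0.5 0.6 0.5]
0.01 [256. 388.] [393. 274.]
0.02 [238. 375.] [376. 262.]
0.03 [221. 361.] [359. 250.]
lip [246. 431.] [435. 274.]
```

View pics/s3.png

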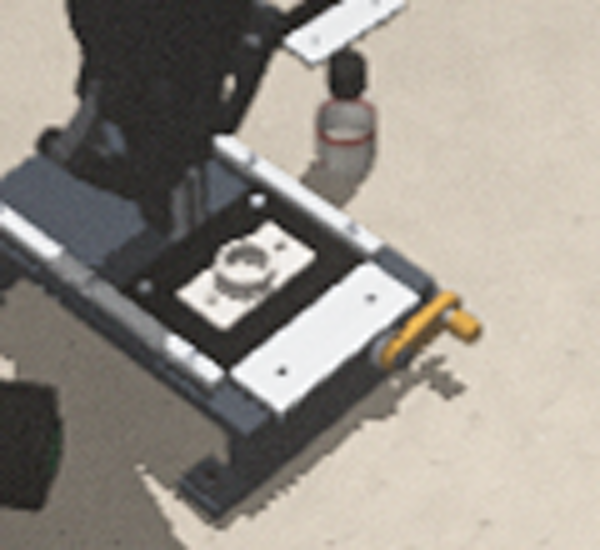

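The front edge is just past the lip, with corners at about (278,412) and (418,296), which puts it at x ≈ −4.5 mm. The chamber is seated. 25 mm remain.

carry_out:
  deltas: [-0.006, 0, 0, 0, 0, 0, -0.012, 0, 0, 0, 0, 0, -0.018, 0, 0, 0, 0, 0, -0.022, 0, 0, 0, 0, 0, -0.025, 0, 0, 0, 0, 0]

```text
time: 8.32
eef_pos: [0.5661, -0.0455, 0.0434]
tcp_rot: [0.987, -0.158, 0.0, -0.0]
contact_force: [1.3, -0.1, 0.4]
opening: 0.003
finger_force: 0.8
```

carry_out:
  deltas: [0, 0, 0, 0, 0, 0, 0.004, 0, 0, 0, 0, 0, 0.015, 0, 0, 0, 0, 0, 0.015, 0, -0.02, 0, 0, 0, 0.015, 0, -0.06, 0, 0, 0]

```text
time: 8.95
eef_pos: [0.5795, -0.0501, 0.103]
tcp_rot: [0.987, -0.158, -0.002, -0.0]
contact_force: [-0.0, 0.5, 0.6]
opening: -0.002
finger_force: 0.0
```

Run:
```python
from h import *
s=where()
p,d=ctrl.read_camera("scene");cv2.imwrite("pics/s4.png",cv2.resize(p[150:260,270:390,::-1],None,fx=5,fy=5,interpolation=cv2.INTER_CUBIC))
m,T=T_wc("scene")
f=lambda P:((proj(m,T,E3.T@np.array(P)+LIP)-[270,150])*5).round(0)
for x in(-.03,0): print(x,f((x,.042,.005)),f((x,-.042,.005)))
```

```text
t 8.95 lip [ 0.0909 -0.0006  0.061 ] yaw err 0.31 tilt [-0.24  0.07] F [-0.2  0.5  0.6]
-0.03 [327. 441.] [464. 324.]
0 [273. 401.] [411. 287.]
```

View pics/s4.png

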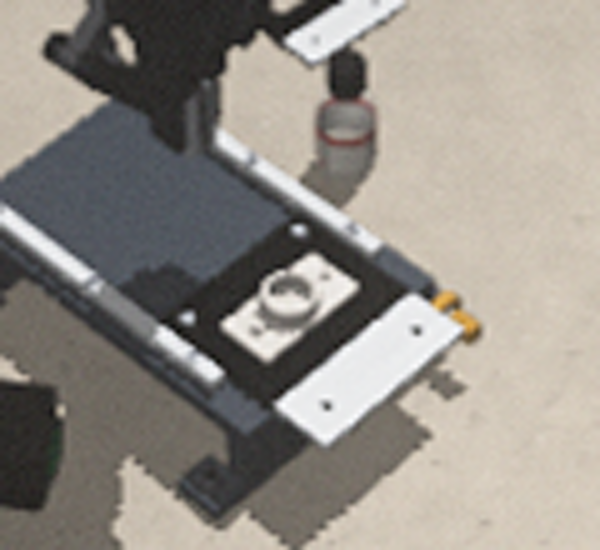

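The margin line lies from (275,402) to (413,292), which matches the lip within about 2 mm. The chamber is seated and the keeper level. I rise clear and hand in.

carry_out:
  deltas: [0, 0, -0.04, 0, 0, 0, 0, 0, -0.08, 0, 0, 0, 0, 0, -0.08, 0, 0, 0, 0, 0, -0.08, 0, 0, 0]

```text
time: 9.5
eef_pos: [0.5805, -0.0502, 0.1836]
tcp_rot: [0.987, -0.158, 0.0, 0.0]
contact_force: [-0.1, 0.3, 0.2]
opening: 0.0
finger_force: 0.0
```

```bash
python3 -c "
from h import *
where();print(ctrl.sign_off())"
```

```text
t 9.5 lip [ 0.0919 -0.0005  0.1416] yaw err 0.32 tilt [ 0.01 -0.  ] F [-0.2  0.3  0.2]
the job is handed in; nothing more can be done
None
```

The job is handed in at 9.5 s: the keeper is swung down to the right and lies level, and the insert is pushed out with its margin line at the lip to within about 2 mm by camera; the chamber looks seated and the bystanders in view looked unmoved, but the hand-in returned no verdict.

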